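# Clamp a re-bonded zinc boot in the bonding press

### The job

The cast zinc boot has just been bonded to its plinth. Put it on the bed of the red bonding press, toe towards the open end, with the plinth fully home against both the side fence and the end stop, without shoving it hard. Then tighten the black clutch knob clockwise until its slip clutch clicks, and stop at the first or second click; leave the boot clamped and disturb nothing else on the bench.

Things in the scene. Friction and masses are not known exactly. Their poses are not given: they have to be found in the camera images.
- boot_foot (a point): Middle of the boot's foot, the place to grip it, near its centre of mass; axes as boot. The foot is a block 40 mm wide (y) and 38 mm high, 10 to 48 mm above the plinth's underside, reaching 43 mm toe-ward and 50 mm heel-ward of this point. The point is 33 mm above the underside, 50 mm from the plinth's toe end, 100 mm from its heel end, midway in y.
- boot: Grey cast zinc boot (0.5 to 0.8 kg) on a plinth 150 x 60 x 10 mm; origin at the centre of the plinth's underside; x from toe to heel, y across, z up. Its round upright shaft (46 mm diameter) has its axis at x = +50 mm; the flat dark-mouthed cuff top, which is clamped, is 92 mm above the underside.
- bed: Steel bed of the red C-frame press; origin on its top face (20 mm above the bench) below the screw. Press axes: x from the open end in to the column, y across, z up. Reaches x -190 to +95 mm, y -55 to +55. Plinth home: boot axes parallel to these, shaft under the screw, boot_foot at (-75, 0, +33) mm. Boss, pad and knob reach 23 mm round the screw from 90 mm above the bed up; in front of that all is clear.
- stop: End stop of the press: dark steel block on the bed, 14 x 60 x 16 mm high; origin at the middle of the foot of its face, which looks to -x (press axes) and lies at bed x = +25 mm. The plinth's heel end goes against it. Rigid.
- fence: Side fence of the press: dark steel strip on the bed, 170 x 10 x 8 mm high, along press x (bed x -170 to 0 mm); origin at the middle of the foot of its face, which looks to +y (press axes) and lies at bed y = -30 mm. The plinth's long side goes against it. Rigid.
- knob_grip (a point): Mid-height on the vertical axis of the black fluted clutch knob on top of the press: 45 mm diameter, 27 mm high. The press arm is 40 mm below; the collar with red pointer under the knob is narrower. Clockwise from above lowers the rubber pad 0.955 mm per rad, running free at about 0.2 N m. The pad starts an unmeasured 1 to 2.5 mm above the cuff's height: up to 3.5 rad, several grasps.
- clutch_knob (a joint): Slip of the knob on its screw, rad, clockwise positive; 0 at the start and while both turn together. With the pad at its set load (about 100 N) the torque reaches about 0.3 N m, the clutch's spring ball jumps a notch and the torque drops: one click, 0.35 rad (18 a turn). Slip below 0.2 is only the ball riding up. The screw holds its load when the knob is let go.
- rosette: Bystander: round grey cast rosette, 170 mm diameter, 16 mm high; origin under its centre.
- snips: Bystander: black-handled metal snips, 210 mm long, lying; origin under the pivot.
- shoe: Bystander: smaller grey cast shoe without plinth, 110 mm long, 58 mm high; origin under its middle.
- bezel: Bystander: brass ring, 68 mm diameter, 12 mm high; origin under its centre.
- driver: Bystander: screwdriver with orange handle, lying; origin under its middle.
- mallet: Bystander: hammer, lying; origin under its middle.
- wax_jar: Bystander: amber jar with steel cap, 64 mm diameter, 75 mm high; origin under its centre.

How it is judged:
By the outcome, as a careful person would: the job done as asked, in the order asked, and still so for the second after the job is handed in, with the robot touching nothing.
It also fails if it takes over 70 s, if anything falls off the work surface, if the arm or the gripper's body presses on something with over 40 N, if the wrist force passes 120 N, or if a joint passes its speed limit or range.

### The arm

A 6-joint arm with a two-finger parallel gripper is mounted at the origin on the work surface. World frame = base frame: x ahead of the robot, y to its left, z up, the work surface at z = 0. Lengths are in mm, angles in rad, forces in N, time in s.
With the tool pointing down it reaches from about 300 to 775 mm from the base axis. Payload 14.6 kg.
Tool frame: the origin (TCP) lies midway between the tips of the shut fingers; the grasp point (between the pads) lies 19 mm behind it (manip.hold_point_z is the distance from the TCP to the grasp point, in mm); z points along the fingers, y is the direction in which the jaws open and shut (so a half turn about z gives the same grasp; the last joint's range is limited). The gripper opens to 94 mm and grips with 3 to 60 N. Pads are 16 mm wide; open, the fingers measure 119 mm over their backs; the gripper's body (75 mm by 177 mm) begins 78 mm behind the grasp point.
Start: joints at [1.236, 0.3, 1.521, -0, 1.321, -0.067], TCP at [145.533, 530.386, 205.446] pointing down, gripper open.
Joint ranges: [-3.03, 3.03], [-0.79, 2.21], [0.23, 2.52], [-1.04, 4.18], [0, 3.07], [-2.55, 2.55]. Speed limits (rad/s): [2.22, 2.22, 2.57, 3.14, 3.14, 3.14].

### API

Orientations are given as [roll, pitch, yaw] about the fixed x, y, z axes, in that order (R = Rz(yaw) Ry(pitch) Rx(roll)).
In Python, from cell import manip gives the robot as it stands.
- The arm moves only by the shell command python3 -m crank 'ROWS' [OPENING] [FORCE]. ROWS is JSON, a list of rows, each an object with "offset": the shift along the world's x, y, z in m, a list of three; "spin": the turn about the world's z in degrees. In form: [{"offset": [dx, dy, dz], "spin": spin}, ...]. A call has exactly 8 rows; each row is the pose to reach, as a shift and turn from the pose measured when the call began; what a row does not reach only later rows make up. A row lasts 1/12 s, in which the tool goes at most 41.7 mm and 7.16 degrees, less where a joint would pass 70% of its speed; a pose out of reach is approached as far as the arm can. A call with a gripper value outside its range is refused whole. OPENING is the opening, from 0 (shut) to 1 (fully open), set as the call begins (- or left out, the last holds). The fingers move at their own pace and stop on an object; FORCE is the grip in N (left out, the last holds). Time passes only in rows, so rows that repeat a pose let the fingers close, or fill a call up. It gives the time, the measured TCP pose, the force and the opening at its end, in the units of the state.
- manip.read_state(): the state, without advancing time (a new reading comes with each control period).
- manip.camera(name): name is "side" or "top"; returns a dict with "pixels" (400x640x3 uint8, red, green, blue), "fx", "fy", "cx", "cy" (pixels), "extrinsics" (4x4, takes a point from world to camera coordinates). Camera axes: x right, y down, z forward; pixel columns grow to the right and rows downward; lengths in mm; the calibration is good to about 2 mm. A picture is of the moment at which its call begins. There is no depth.
- manip.sign_off(): hands the job in, once; it reports no verdict.
Trained networks look in a picture, given as the dict that the camera call returned (one of the last four; its "shot" number tells which), for a name from the list of things; names that differ only in an ending like _2 or _b are one class to them, and where a whole thing is asked for, a point or a joint stands for the part that bears it (a point fixed in the world has none). Each returns a list of dicts, best first, with "conf" (0 to 1); they miss things now and then, are a little off and sometimes report something else, mostly with a low value. They report only what shows in the picture. A call takes as long as a camera call.
- manip.search_frame(picture, name): "location" ([x, y, z] in mm, in world coordinates, good to about 4 mm: the middle of the surface that is visible of it).
- manip.masks_of(picture, name): "mask" (400x640 bool, what is visible of it).
The state is a dict: "clock": time; "joints": joint angles; "qd": joint speeds; "effort": joint torques, N m; "eef_pos": TCP position; "eef_rot": TCP orientation; "wrist_force": force on the tool from outside, world axes, zero at the start; "moment": the same for the moment, N m; "finger_gap": finger opening in mm.
Only numpy, scipy, OpenCV 4.12 (cv2) and the standard library are available. Lean on these libraries where they do the work, as an engineer would, in place of code of your own. Each camera call takes 0.05 s, during which the arm holds its last target. There are 200 camera calls.

## Working session

There is one attempt and no reset: what is moved stays moved. The work goes in short steps, Python scripts to look and compute and a shell command to move; the robot and the scene stay as the last step left them, time stands still between calls to the robot, and variables do not carry over. Pictures are saved under pics/ and viewed, about 8 in all and at most 12, crops included, and the job is handed in when it is done.

```bash
ls; mkdir -p pics
cat > h.py <<'E'
from cell import manip
import numpy as np, cv2
def save(p,n,crop=None,s=1):
    im=p["pixels"][:,:,::-1]
    if crop: x0,y0,x1,y1=crop; im=im[y0:y1,x0:x1]
    cv2.imwrite("pics/"+n,cv2.resize(im,None,fx=s,fy=s,interpolation=cv2.INTER_CUBIC))
def ray(p,u,v,z):
    E=np.array(p["extrinsics"]);R=E[:3,:3];t=E[:3,3]
    c=-R.T@t; d=R.T@np.array([(u-p["cx"])/p["fx"],(v-p["cy"])/p["fy"],1])
    return c+d*(z-c[2])/d[2]
def proj(p,P):
    E=np.array(p["extrinsics"]);q=E[:3,:3]@np.array(P,float)+E[:3,3]
    return np.array([p["fx"]*q[0]/q[2]+p["cx"],p["fy"]*q[1]/q[2]+p["cy"]])
def st():
    s=manip.read_state()
    for k in("clock","joints","eef_pos","eef_rot","wrist_force","moment","finger_gap"):print(k,np.round(s[k],3))
E
python3 - <<'E'
from h import *
st(); print(manip.hold_point_z)
for c in("top","side"):
    p=manip.camera(c); save(p,c+"0.png")
    E=np.array(p["extrinsics"]); print(c,"cam",-E[:3,:3].T@E[:3,3],p["fx"])
    for n in("boot_foot","boot","bed","stop","fence","knob_grip","clutch_knob","rosette","snips","shoe","bezel","driver","mallet","wax_jar"):
        for r in manip.search_frame(p,n)[:2]: print(c,n,round(r["conf"],2),np.round(r["location"]),np.round(proj(p,r["location"])))
E
```

```text
pics
clock 0.0
joints [ 1.236  0.3    1.522 -0.     1.321 -0.067]
eef_pos [145.454 530.135 204.87 ]
eef_rot [-3.14  -0.     2.874]
wrist_force [0.127 0.324 0.071]
moment [-0.029  0.026 -0.003]
finger_gap 93.981
18.8
top cam [ 304.87860794  -49.61482807 1384.65096115] 412.53141872568364
top boot_foot 0.88 [ 439. -241.   46.] [374. 247.]
top boot_foot 0.21 [ 544. -510.   23.] [452. 214.]
top boot 0.82 [ 439. -244.   50.] [375. 246.]
top fence 0.61 [809.  33.  15.] [290. 143.]
top knob_grip 0.63 [513. 108. 215.] [260. 217.]
top clutch_knob 0.54 [512. 116. 217.] [257. 217.]
top rosette 0.6 [ 708. -254.   11.] [373. 170.]
top snips 0.95 [810.  33.  17.] [290. 143.]
top snips 0.37 [ 542. -509.   24.] [451. 215.]
top shoe 0.75 [680. 392.  29.] [184. 180.]
top driver 0.74 [304. 199.  20.] [239. 292.]
top driver 0.24 [681. 390.  30.] [184. 179.]
top mallet 0.85 [ 545. -512.   24.] [452. 214.]
top wax_jar 0.8 [481. 404.  74.] [173. 237.]
side cam [-228.37277479 -916.93795026  889.03762592] 422.9221212073948
side boot_foot 0.61 [ 419. -263.   40.] [340. 256.]
side boot 0.89 [ 417. -264.   41.] [339. 256.]
side boot 0.31 [ 582. -501.   27.] [440. 274.]
side bed 0.56 [564.  82.  23.] [302. 193.]
side bed 0.51 [ 419. -264.   41.] [340. 256.]
side stop 0.48 [478. 111.  38.] [278. 195.]
side fence 0.22 [479. 401.  51.] [233. 162.]
side knob_grip 0.67 [508. 110. 206.] [282. 151.]
side clutch_knob 0.65 [512. 106. 209.] [283. 150.]
side clutch_knob 0.34 [810.  27.  15.] [360. 176.]
side rosette 0.62 [ 704. -259.   14.] [400. 221.]
side snips 0.72 [480. 401.  52.] [234. 162.]
side snips 0.62 [809.  30.  14.] [359. 176.]
side shoe 0.19 [807.  26.  15.] [359. 176.]
side bezel 0.62 [362.  25.  10.] [266. 227.]
side driver 0.63 [293. 183.  24.] [223. 211.]
side mallet 0.72 [ 581. -502.   27.] [441. 275.]
side wax_jar 0.82 [476. 403.  50.] [233. 163.]
```

View pics/top0.png

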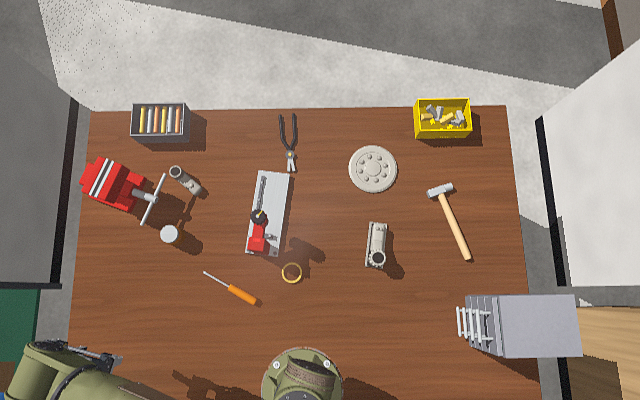

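View pics/side0.png

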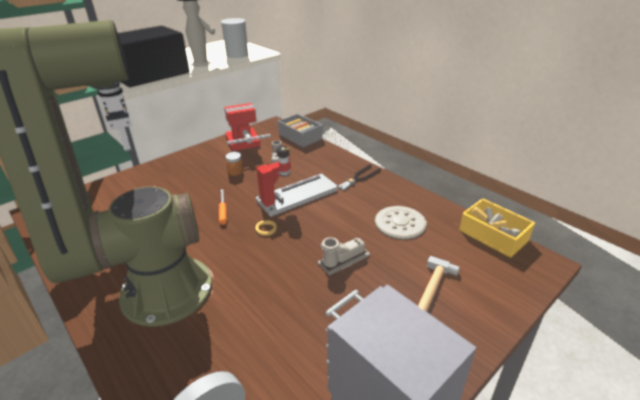

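The top view shows the press with its red column near (258,240) and its open end away from the robot (270,170). The boot's toe points away too, with the shaft at (378,258). I'll zoom in on both.

Run:
```python
from h import *
p=manip.camera("top")
im=p["pixels"][:,:,::-1]
a=cv2.resize(im[160:270,235:315],None,fx=5,fy=5,interpolation=cv2.INTER_CUBIC)
b=cv2.resize(im[200:310,345:425],None,fx=5,fy=5,interpolation=cv2.INTER_CUBIC)
cv2.imwrite("pics/z1.png",np.hstack([a,b]))
```

```text
(no output)
```

View pics/z1.png

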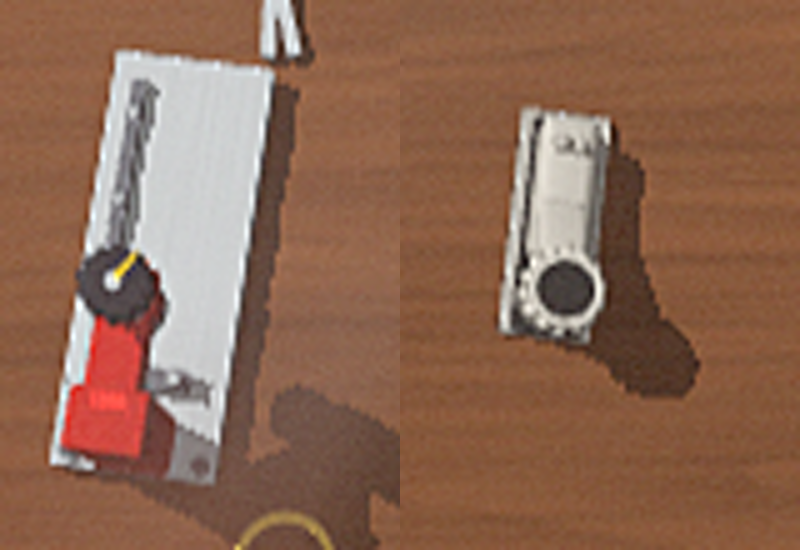

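```bash
cat > fit.py <<'E'
from h import *
from scipy.optimize import least_squares
def fit(p,uv,loc,z,g=(500,0,3.14)):
    W=np.array([ray(p,u,v,z)[:2] for u,v in uv]);loc=np.array(loc,float)
    def T(q):
        c,s=np.cos(q[2]),np.sin(q[2]);return loc@np.array([[c,s],[-s,c]])+q[:2]
    r=least_squares(lambda q:(T(q)-W).ravel(),g)
    return r.x,(T(r.x)-W)
E
python3 - <<'E'
from fit import *
p=manip.camera("top")
for n,uv,loc,z in(("bed",[(115,50),(274,68),(215,485),(50,465)],[(-190,-55),(-190,55),(95,55),(95,-55)],20),
 ("boot",[(522,107),(612,115),(592,343),(498,332)],[(-75,-30),(-75,30),(75,30),(75,-30)],10)):
    o=np.array([235,160] if n=="bed" else [265,200])
    q,e=fit(p,np.array(uv)/5+o-0.4,loc,z); print(n,np.round(q,3),np.degrees(q[2]),np.round(e).tolist())
    f=q[:2]+(-75 if n=="bed" else -25)*np.array([np.cos(q[2]),np.sin(q[2])]); print("foot",f)
    if n=="boot":
        print("shaft px chk",ray(p,265+568/5-.4,200+288/5-.4,92), q[:2]+50*np.array([np.cos(q[2]),np.sin(q[2])]))
    else: print("knob chk",[ray(p,235+115/5-.4,160+284/5-.4,z) for z in(200,215,230)])
m=manip.masks_of(p,"bed")
for r in m: print(r["conf"],r["mask"].sum())
E
```

```text
bed [517.738 115.467   3.001] 171.9639674599357 [[-1.0, 0.0], [-1.0, 0.0], [1.0, -0.0], [1.0, 0.0]]
foot [592.00182488 104.98198864]
knob chk [array([518.32277681, 116.43686772, 200.        ]), array([515.62015584, 114.33432822, 215.        ]), array([512.91753486, 112.23178872, 230.        ])]
boot [ 450.671 -252.032    2.999] 171.81340538717723 [[-0.0, -0.0], [-2.0, 1.0], [1.0, 1.0], [1.0, -2.0]]
foot [ 475.41643936 -255.59189738]
shaft px chk [ 401.26223081 -245.36203375   92.        ] [ 401.18072128 -244.91209585]
0.63 1925
0.41 801
```

```bash
T='{"offset":[0.330,-0.786,0.1],"spin":7.1}'
python3 -m crank '[{"offset":[0.05,-0.12,0.1],"spin":0},{"offset":[0.330,-0.786,0.1],"spin":7.1},{"offset":[0.330,-0.786,0.1],"spin":7.1},{"offset":[0.330,-0.786,0.1],"spin":7.1},{"offset":[0.330,-0.786,0.1],"spin":7.1},{"offset":[0.330,-0.786,0.1],"spin":7.1},{"offset":[0.330,-0.786,0.1],"spin":7.1},{"offset":[0.330,-0.786,0.1],"spin":7.1}]' 1 40
```

```text
clock: 2.32
eef_pos: [270.8, 230.3, 257.6]
eef_rot: [3.141, 0.001, 2.998]
wrist_force: [0.5, 0.0, 0.0]
finger_gap: 94.1
```

```bash
python3 -m crank '[{"offset":[0.204,-0.486,0.0],"spin":0},{"offset":[0.204,-0.486,0.0],"spin":0},{"offset":[0.204,-0.486,0.0],"spin":0},{"offset":[0.204,-0.486,0.0],"spin":0},{"offset":[0.204,-0.486,0.0],"spin":0},{"offset":[0.204,-0.486,0.0],"spin":0},{"offset":[0.204,-0.486,0.0],"spin":0},{"offset":[0.204,-0.486,0.0],"spin":0}]'
python3 -m crank '[{"offset":[0.085,-0.202,-0.08],"spin":0},{"offset":[0.085,-0.202,-0.08],"spin":0},{"offset":[0.085,-0.202,-0.08],"spin":0},{"offset":[0.085,-0.202,-0.08],"spin":0},{"offset":[0.085,-0.202,-0.08],"spin":0},{"offset":[0.085,-0.202,-0.08],"spin":0},{"offset":[0.085,-0.202,-0.08],"spin":0},{"offset":[0.085,-0.202,-0.08],"spin":0}]'
```

```text
clock: 2.98
eef_pos: [399.6, -77.8, 257.8]
eef_rot: [3.141, 0.002, 2.998]
wrist_force: [1.1, 1.0, -0.2]
finger_gap: 93.6
clock: 3.65
eef_pos: [484.3, -280.4, 176.7]
eef_rot: [3.14, -0.0, 2.996]
wrist_force: [0.9, 0.4, 0.0]
finger_gap: 94.1
```

```bash
python3 -m crank '[{"offset":[-0.009,0.025,0],"spin":0},{"offset":[-0.009,0.025,-0.04],"spin":0},{"offset":[-0.009,0.025,-0.08],"spin":0},{"offset":[-0.009,0.025,-0.11],"spin":0},{"offset":[-0.009,0.025,-0.14],"spin":0},{"offset":[-0.009,0.025,-0.155],"spin":0},{"offset":[-0.009,0.025,-0.161],"spin":0},{"offset":[-0.009,0.025,-0.161],"spin":0}]'
python3 - <<'E'
from h import *
a=manip.camera("top");b=manip.camera("side")
cv2.imwrite("pics/g.png",np.hstack([cv2.resize(a["pixels"][190:290,330:430,::-1],(400,400)),cv2.resize(b["pixels"][200:300,290:390,::-1],(400,400))]))
E
```

```text
clock: 4.32
eef_pos: [475.1, -254.4, 15.5]
eef_rot: [3.14, -0.001, 2.997]
wrist_force: [0.0, -0.5, -0.1]
finger_gap: 94.0
```

View pics/g.png

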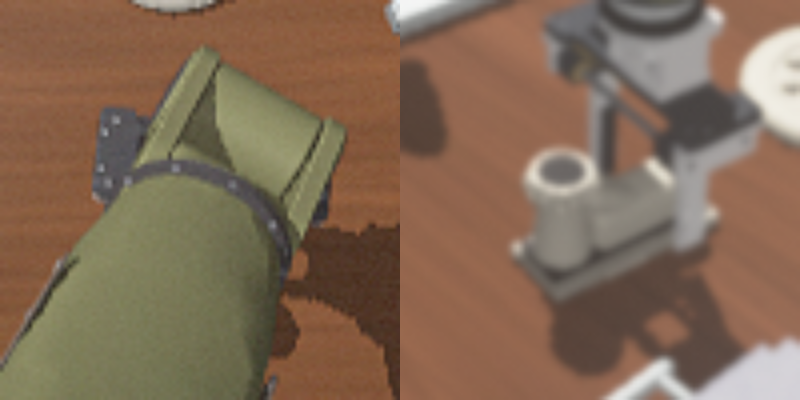

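The side crop shows the fingers straddling the foot, one on each side (right finger at crop (690,200)). Closing now.

```bash
python3 -m crank '[{"offset":[0,0,0],"spin":0},{"offset":[0,0,0],"spin":0},{"offset":[0,0,0],"spin":0},{"offset":[0,0,0],"spin":0},{"offset":[0,0,0],"spin":0},{"offset":[0,0,0],"spin":0},{"offset":[0,0,0],"spin":0},{"offset":[0,0,0],"spin":0}]' 0 45
python3 -m crank '[{"offset":[0,0,0],"spin":0},{"offset":[0,0,0.01],"spin":0},{"offset":[0,0,0.03],"spin":0},{"offset":[0,0,0.06],"spin":0},{"offset":[0,0,0.1],"spin":0},{"offset":[0,0,0.12],"spin":0},{"offset":[0,0,0.12],"spin":0},{"offset":[0,0,0.12],"spin":0}]'
```

```text
clock: 5.08
eef_pos: [476.0, -255.3, 17.3]
eef_rot: [3.141, 0.002, 2.997]
wrist_force: [-0.2, -0.9, 0.5]
finger_gap: 44.2
clock: 5.75
eef_pos: [475.8, -255.2, 137.1]
eef_rot: [3.141, 0.002, 2.997]
wrist_force: [0.2, 0.1, -7.1]
finger_gap: 39.9
```

```bash
python3 -m crank '[{"offset":[0.18,0.345,0],"spin":0.2},{"offset":[0.18,0.345,0],"spin":0.2},{"offset":[0.18,0.345,0],"spin":0.2},{"offset":[0.18,0.345,0],"spin":0.2},{"offset":[0.18,0.345,0],"spin":0.2},{"offset":[0.18,0.345,0],"spin":0.2},{"offset":[0.18,0.345,0],"spin":0.2},{"offset":[0.18,0.345,0],"spin":0.2}]'
python3 - <<'E'
from h import *
b=manip.camera("side"); save(b,"s1.png",(200,120,440,280),3.3)
s=manip.read_state();print(s["eef_pos"])
for n in("knob_grip","boot"):
  for r in manip.masks_of(b,n)[:1]:
    m=r["mask"]; v,u=np.where(m);print(n,r["conf"],u.min(),u.max(),v.min(),v.max(),u.mean(),v.mean())
print([proj(b,(516,115,z)) for z in(190,200,210,220,230,240)])
E
```

```text
clock: 6.42
eef_pos: [629.3, 42.3, 133.8]
eef_rot: [-3.141, -0.003, 3.0]
wrist_force: [1.8, -1.0, -6.4]
finger_gap: 39.9
[631.52194585  48.865187   133.7352442 ]
boot 0.9 293 337 149 181 311.2014742014742 165.22972972972974
[array([283.05000075, 153.86495834]), array([282.85958768, 151.2771331 ]), array([282.66769019, 148.66913362]), array([282.47429085, 146.04072306]), array([282.27937195, 143.39166088]), array([282.08291552, 140.72170271])]
```

View pics/s1.png

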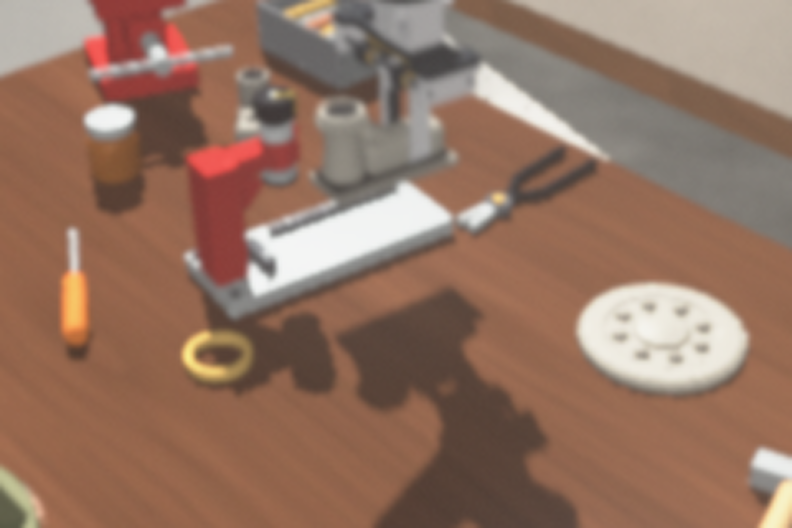

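```bash
python3 -m crank '[{"offset":[0.024,0.041,0],"spin":0},{"offset":[0.024,0.041,0],"spin":0},{"offset":[0.024,0.041,-0.03],"spin":0},{"offset":[0.024,0.041,-0.06],"spin":0},{"offset":[0.024,0.041,-0.08],"spin":0},{"offset":[0.024,0.041,-0.083],"spin":0},{"offset":[0.024,0.041,-0.083],"spin":0},{"offset":[0.024,0.041,-0.083],"spin":0}]'
python3 - <<'E'
from fit import *
st()
a=manip.camera("top")
im=a["pixels"][:,:,::-1]
cv2.imwrite("pics/t2.png",np.hstack([cv2.resize(im[155:265,225:315],None,fx=5,fy=5,interpolation=cv2.INTER_CUBIC)]))
E
```

```text
clock: 7.23
eef_pos: [653.4, 83.4, 50.9]
eef_rot: [-3.141, -0.003, 3.003]
wrist_force: [0.3, -0.5, -5.4]
finger_gap: 39.8
clock 7.233
joints [ 7.100e-02  6.910e-01  1.317e+00  1.000e-03  1.136e+00 -1.362e+00]
eef_pos [653.423  83.421  50.857]
eef_rot [-3.141e+00 -3.000e-03  3.003e+00]
wrist_force [ 0.255 -0.523 -5.384]
moment [ 0.002 -0.12  -0.004]
finger_gap 39.792
```

View pics/t2.png

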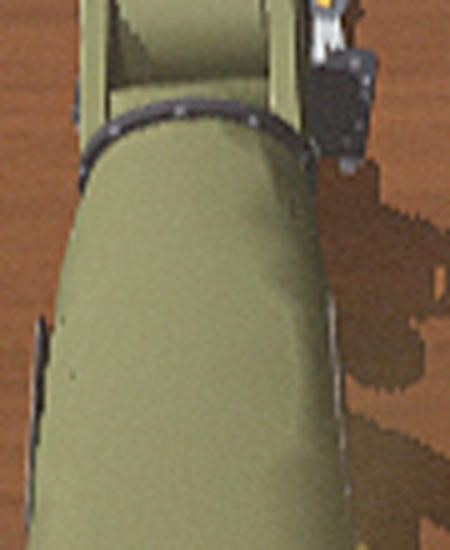

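```bash
python3 -m crank '[{"offset":[0,0,-0.004],"spin":0},{"offset":[0,0,-0.008],"spin":0},{"offset":[0,0,-0.009],"spin":0},{"offset":[0,0,-0.01],"spin":0},{"offset":[0,0,-0.011],"spin":0},{"offset":[0,0,-0.011],"spin":0},{"offset":[0,0,-0.011],"spin":0},{"offset":[0,0,-0.011],"spin":0}]'
python3 -m crank '[{"offset":[0,0,-0.0005],"spin":0},{"offset":[0,0,-0.001],"spin":0},{"offset":[0,0,-0.001],"spin":0},{"offset":[0,0,-0.0015],"spin":0},{"offset":[0,0,-0.0015],"spin":0},{"offset":[0,0,-0.0015],"spin":0},{"offset":[0,0,-0.0015],"spin":0},{"offset":[0,0,-0.0015],"spin":0}]'
python3 -c "
from h import *;st()"
```

```text
clock: 7.95
eef_pos: [653.9, 83.6, 40.8]
eef_rot: [3.141, -0.001, 3.004]
wrist_force: [0.7, 0.1, -7.3]
finger_gap: 39.9
clock: 8.62
eef_pos: [653.9, 83.6, 39.3]
eef_rot: [3.141, -0.001, 3.004]
wrist_force: [0.3, -0.3, -6.9]
finger_gap: 39.7
clock 8.617
joints [ 7.100e-02  7.050e-01  1.323e+00  1.000e-03  1.115e+00 -1.362e+00]
eef_pos [653.907  83.584  39.266]
eef_rot [ 3.141e+00 -1.000e-03  3.004e+00]
wrist_force [ 0.31  -0.294 -6.858]
moment [-0.009 -0.177  0.051]
finger_gap 39.675
```

Not yet in contact, so I'll go down in 1 mm steps.

```bash
python3 -m crank '[{"offset":[0,0,-0.0005],"spin":0},{"offset":[0,0,-0.001],"spin":0},{"offset":[0,0,-0.001],"spin":0},{"offset":[0,0,-0.001],"spin":0},{"offset":[0,0,-0.001],"spin":0},{"offset":[0,0,-0.001],"spin":0},{"offset":[0,0,-0.001],"spin":0},{"offset":[0,0,-0.001],"spin":0}]'
python3 -m crank '[{"offset":[0,0,-0.0005],"spin":0},{"offset":[0,0,-0.001],"spin":0},{"offset":[0,0,-0.001],"spin":0},{"offset":[0,0,-0.001],"spin":0},{"offset":[0,0,-0.001],"spin":0},{"offset":[0,0,-0.001],"spin":0},{"offset":[0,0,-0.001],"spin":0},{"offset":[0,0,-0.001],"spin":0}]'
python3 -c "
from h import *;st()"
```

```text
clock: 9.28
eef_pos: [653.9, 83.6, 38.3]
eef_rot: [3.141, -0.001, 3.004]
wrist_force: [0.9, 0.4, -6.2]
finger_gap: 39.5
clock: 9.95
eef_pos: [654.0, 83.6, 37.3]
eef_rot: [3.141, -0.001, 3.004]
wrist_force: [0.8, -0.3, -7.2]
finger_gap: 39.8
clock 9.95
joints [ 7.100e-02  7.080e-01  1.324e+00  1.000e-03  1.111e+00 -1.362e+00]
eef_pos [653.952  83.606  37.341]
eef_rot [ 3.141e+00 -1.000e-03  3.004e+00]
wrist_force [ 0.847 -0.262 -7.214]
moment [-0.047 -0.17  -0.024]
finger_gap 39.8
```

```bash
python3 -m crank '[{"offset":[0,0,-0.0005],"spin":0},{"offset":[0,0,-0.001],"spin":0},{"offset":[0,0,-0.001],"spin":0},{"offset":[0,0,-0.001],"spin":0},{"offset":[0,0,-0.001],"spin":0},{"offset":[0,0,-0.001],"spin":0},{"offset":[0,0,-0.001],"spin":0},{"offset":[0,0,-0.001],"spin":0}]'
python3 -m crank '[{"offset":[0,0,-0.0005],"spin":0},{"offset":[0,0,-0.001],"spin":0},{"offset":[0,0,-0.001],"spin":0},{"offset":[0,0,-0.001],"spin":0},{"offset":[0,0,-0.001],"spin":0},{"offset":[0,0,-0.001],"spin":0},{"offset":[0,0,-0.001],"spin":0},{"offset":[0,0,-0.001],"spin":0}]'
```

```text
clock: 10.62
eef_pos: [654.0, 83.6, 37.3]
eef_rot: [3.141, -0.001, 3.004]
wrist_force: [-5.5, -0.3, 3.7]
finger_gap: 39.8
clock: 11.28
eef_pos: [654.0, 83.6, 37.3]
eef_rot: [3.141, -0.0, 3.004]
wrist_force: [-7.1, -0.2, 6.1]
finger_gap: 40.0
```

```bash
python3 -m crank '[{"offset":[0,0,0.0005],"spin":0},{"offset":[-0.006,0.002,0.0005],"spin":0},{"offset":[-0.012,0.004,0.0005],"spin":0},{"offset":[-0.018,0.006,0.0005],"spin":0},{"offset":[-0.024,0.008,0.0005],"spin":0},{"offset":[-0.028,0.009,0.0005],"spin":0},{"offset":[-0.030,0.009,0.0005],"spin":0},{"offset":[-0.030,0.009,0.0005],"spin":0}]'
python3 -c "
from h import *;st()"
```

```text
clock: 11.95
eef_pos: [623.6, 92.7, 37.9]
eef_rot: [3.141, -0.001, 3.004]
wrist_force: [0.1, 0.5, -6.9]
finger_gap: 39.8
clock 11.95
joints [ 0.089  0.649  1.422  0.     1.071 -1.344]
eef_pos [623.645  92.732  37.872]
eef_rot [ 3.141e+00 -1.000e-03  3.004e+00]
wrist_force [ 0.073  0.503 -6.922]
moment [ 0.001 -0.14  -0.018]
finger_gap 39.834
```

```bash
python3 -m crank '[{"offset":[-0.005,0.001,-0.0003],"spin":0},{"offset":[-0.010,0.003,-0.0003],"spin":0},{"offset":[-0.015,0.004,-0.0003],"spin":0},{"offset":[-0.020,0.005,-0.0003],"spin":0},{"offset":[-0.024,0.006,-0.0003],"spin":0},{"offset":[-0.027,0.007,-0.0003],"spin":0},{"offset":[-0.028,0.0075,-0.0003],"spin":0},{"offset":[-0.028,0.0075,-0.0003],"spin":0}]'
python3 - <<'E'
from h import *
st()
b=manip.camera("side"); save(b,"s2.png",(240,120,360,220),6)
E
```

```text
clock: 12.62
eef_pos: [595.5, 100.4, 37.7]
eef_rot: [3.141, -0.0, 3.004]
wrist_force: [-0.3, 0.1, -8.0]
finger_gap: 39.8
clock 12.617
joints [ 0.106  0.598  1.508  0.     1.036 -1.327]
eef_pos [595.507 100.383  37.678]
eef_rot [ 3.141 -0.     3.004]
wrist_force [-0.299  0.143 -7.98 ]
moment [-0.003 -0.183 -0.027]
finger_gap 39.757
```

View pics/s2.png

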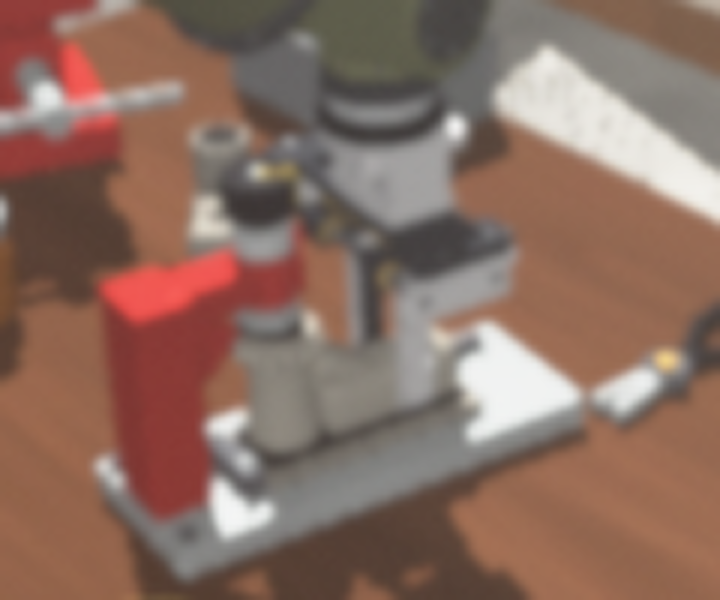

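The boot is now under the pad, with its heel just short of the dark end stop (crop (235,465)). I'll creep in and watch the force.

```bash
for i in 1; do
python3 -m crank '[{"offset":[-0.001,0.0001,-0.0002],"spin":0},{"offset":[-0.002,0.0003,-0.0002],"spin":0},{"offset":[-0.002,0.0003,-0.0002],"spin":0},{"offset":[-0.002,0.0003,-0.0002],"spin":0},{"offset":[-0.002,0.0003,-0.0002],"spin":0},{"offset":[-0.002,0.0003,-0.0002],"spin":0},{"offset":[-0.002,0.0003,-0.0002],"spin":0},{"offset":[-0.002,0.0003,-0.0002],"spin":0}]'
python3 -m crank '[{"offset":[-0.0005,0.0001,0],"spin":0},{"offset":[-0.001,0.00015,0],"spin":0},{"offset":[-0.001,0.00015,0],"spin":0},{"offset":[-0.001,0.00015,0],"spin":0},{"offset":[-0.001,0.00015,0],"spin":0},{"offset":[-0.001,0.00015,0],"spin":0},{"offset":[-0.001,0.00015,0],"spin":0},{"offset":[-0.001,0.00015,0],"spin":0}]'
done
```

```text
clock: 13.33
eef_pos: [593.7, 100.6, 37.5]
eef_rot: [3.141, -0.0, 3.004]
wrist_force: [-0.1, -0.5, -7.1]
finger_gap: 39.5
clock: 14.0
eef_pos: [592.7, 100.8, 37.5]
eef_rot: [3.141, -0.0, 3.004]
wrist_force: [-0.5, -0.1, -6.9]
finger_gap: 39.7
```

```bash
python3 -m crank '[{"offset":[-0.0005,0.0001,0],"spin":0},{"offset":[-0.001,0.00015,0],"spin":0},{"offset":[-0.001,0.00015,0],"spin":0},{"offset":[-0.001,0.00015,0],"spin":0},{"offset":[-0.001,0.00015,0],"spin":0},{"offset":[-0.001,0.00015,0],"spin":0},{"offset":[-0.001,0.00015,0],"spin":0},{"offset":[-0.001,0.00015,0],"spin":0}]'
python3 -m crank '[{"offset":[-0.0005,0.0001,0],"spin":0},{"offset":[-0.001,0.00015,0],"spin":0},{"offset":[-0.001,0.00015,0],"spin":0},{"offset":[-0.001,0.00015,0],"spin":0},{"offset":[-0.001,0.00015,0],"spin":0},{"offset":[-0.001,0.00015,0],"spin":0},{"offset":[-0.001,0.00015,0],"spin":0},{"offset":[-0.001,0.00015,0],"spin":0}]'
```

```text
clock: 14.67
eef_pos: [592.3, 100.8, 37.8]
eef_rot: [3.141, 0.001, 3.004]
wrist_force: [5.9, -1.7, -6.3]
finger_gap: 39.7
clock: 15.33
eef_pos: [592.2, 100.7, 38.2]
eef_rot: [3.141, 0.004, 3.004]
wrist_force: [6.6, -2.4, -8.1]
finger_gap: 39.8
```

```bash
python3 -m crank '[{"offset":[0.0005,0,-0.0005],"spin":0},{"offset":[0.0007,0.001,-0.0007],"spin":0},{"offset":[0.0008,0.002,-0.0007],"spin":0},{"offset":[0.001,0.0025,-0.0007],"spin":0},{"offset":[0.001,0.0025,-0.0007],"spin":0},{"offset":[0.001,0.0025,-0.0007],"spin":0},{"offset":[0.001,0.0025,-0.0007],"spin":0},{"offset":[0.001,0.0025,-0.0007],"spin":0}]'
python3 -m crank '[{"offset":[0.0001,0.0005,0],"spin":0},{"offset":[0.00015,0.001,0],"spin":0},{"offset":[0.00015,0.001,0],"spin":0},{"offset":[0.00015,0.001,0],"spin":0},{"offset":[0.00015,0.001,0],"spin":0},{"offset":[0.00015,0.001,0],"spin":0},{"offset":[0.00015,0.001,0],"spin":0},{"offset":[0.00015,0.001,0],"spin":0}]'
python3 -c "
from h import *;st()"
```

```text
clock: 16.0
eef_pos: [593.0, 103.3, 37.4]
eef_rot: [3.141, 0.003, 3.004]
wrist_force: [-1.3, -0.4, -3.4]
finger_gap: 39.4
clock: 16.67
eef_pos: [593.1, 104.1, 37.4]
eef_rot: [3.141, 0.003, 3.004]
wrist_force: [-2.5, -5.5, -2.2]
finger_gap: 39.7
clock 16.667
joints [ 0.113  0.593  1.516 -0.     1.029 -1.32 ]
eef_pos [593.077 104.102  37.42 ]
eef_rot [3.141e+00 3.000e-03 3.004e+00]
wrist_force [-2.516 -5.482 -2.213]
moment [-0.972  0.498  0.033]
finger_gap 39.713
```

```bash
python3 -m crank '[{"offset":[0.0001,0.0005,0],"spin":0},{"offset":[0.00015,0.001,0.0],"spin":0},{"offset":[0.00015,0.001,0],"spin":0},{"offset":[0.00015,0.001,0],"spin":0},{"offset":[0.00015,0.001,0],"spin":0},{"offset":[0.00015,0.001,0],"spin":0},{"offset":[0.00015,0.001,0],"spin":0},{"offset":[0.00015,0.001,0],"spin":0}]'
python3 -m crank '[{"offset":[-0.0005,0,0],"spin":0},{"offset":[-0.001,0.0003,0],"spin":0},{"offset":[-0.001,0.0003,0],"spin":0},{"offset":[-0.001,0.0003,0],"spin":0},{"offset":[-0.001,0.0003,0],"spin":0},{"offset":[-0.001,0.0003,0],"spin":0},{"offset":[-0.001,0.0003,0],"spin":0},{"offset":[-0.001,0.0003,0],"spin":0}]'
python3 -c "
from h import *;st()"
```

```text
clock: 17.33
eef_pos: [593.0, 104.3, 37.4]
eef_rot: [-3.141, 0.002, 3.003]
wrist_force: [-3.8, -8.9, -1.0]
finger_gap: 39.9
clock: 18.0
eef_pos: [592.9, 104.2, 37.7]
eef_rot: [-3.141, 0.004, 3.003]
wrist_force: [4.5, -5.7, -5.8]
finger_gap: 40.2
clock 18.0
joints [ 0.114  0.592  1.518 -0.002  1.027 -1.317]
eef_pos [592.85  104.237  37.712]
eef_rot [-3.141  0.004  3.003]
wrist_force [ 4.522 -5.673 -5.793]
moment [-1.174 -0.737 -0.158]
finger_gap 40.202
```

```bash
python3 -m crank '[{"offset":[0.0003,0.0005,-0.0004],"spin":0.5},{"offset":[0.0003,0.0005,-0.0004],"spin":0.5},{"offset":[0.0003,0.0005,-0.0004],"spin":0.5},{"offset":[0.0003,0.0005,-0.0004],"spin":0.5},{"offset":[0.0003,0.0005,-0.0004],"spin":0.5},{"offset":[0.0003,0.0005,-0.0004],"spin":0.5},{"offset":[0.0003,0.0005,-0.0004],"spin":0.5},{"offset":[0.0003,0.0005,-0.0004],"spin":0.5}]'
python3 -c "
from h import *;st()"
python3 -m crank '[{"offset":[0,0.0003,0],"spin":-1},{"offset":[0,0.0003,0],"spin":-1},{"offset":[0,0.0003,0],"spin":-1},{"offset":[0,0.0003,0],"spin":-1},{"offset":[0,0.0003,0],"spin":-1},{"offset":[0,0.0003,0],"spin":-1},{"offset":[0,0.0003,0],"spin":-1},{"offset":[0,0.0003,0],"spin":-1}]'
python3 -c "
from h import *;st()"
```

```text
clock: 18.67
eef_pos: [593.2, 104.1, 37.6]
eef_rot: [-3.14, 0.004, 3.01]
wrist_force: [-2.9, -8.6, -0.7]
finger_gap: 39.6
clock 18.667
joints [ 0.114  0.593  1.517 -0.003  1.028 -1.324]
eef_pos [593.161 104.104  37.551]
eef_rot [-3.14   0.004  3.01 ]
wrist_force [-2.878 -8.638 -0.715]
moment [-1.624  0.583 -0.547]
finger_gap 39.567
clock: 19.33
eef_pos: [593.1, 104.2, 37.6]
eef_rot: [-3.14, 0.004, 2.993]
wrist_force: [-0.9, -6.1, -3.9]
finger_gap: 39.4
clock 19.333
joints [ 0.114  0.593  1.517 -0.003  1.028 -1.307]
eef_pos [593.148 104.219  37.559]
eef_rot [-3.14   0.004  2.993]
wrist_force [-0.899 -6.135 -3.926]
moment [-1.028  0.393  0.314]
finger_gap 39.428
```

```bash
python3 -m crank '[{"offset":[-0.0003,0.0002,-0.0002],"spin":0.35},{"offset":[-0.0008,0.0004,-0.0004],"spin":0.35},{"offset":[-0.0012,0.0004,-0.0004],"spin":0.35},{"offset":[-0.0012,0.0004,-0.0004],"spin":0.35},{"offset":[-0.0012,0.0004,-0.0004],"spin":0.35},{"offset":[-0.0012,0.0004,-0.0004],"spin":0.35},{"offset":[-0.0012,0.0004,-0.0004],"spin":0.35},{"offset":[-0.0012,0.0004,-0.0004],"spin":0.35}]'
python3 -c "
from h import *;st()"
```

```text
clock: 20.0
eef_pos: [593.0, 104.3, 37.8]
eef_rot: [-3.14, 0.007, 2.999]
wrist_force: [4.3, -5.3, -1.9]
finger_gap: 39.7
clock 20.0
joints [ 0.115  0.591  1.519 -0.004  1.025 -1.312]
eef_pos [593.006 104.307  37.784]
eef_rot [-3.14   0.007  2.999]
wrist_force [ 4.27  -5.306 -1.912]
moment [-1.159 -0.532 -0.067]
finger_gap 39.672
```

```bash
python3 -m crank '[{"offset":[0,0,0],"spin":0},{"offset":[0,0,0],"spin":0},{"offset":[0,0,0],"spin":0},{"offset":[0,0,0],"spin":0},{"offset":[0,0,0],"spin":0},{"offset":[0,0,0],"spin":0},{"offset":[0,0,0],"spin":0},{"offset":[0,0,0],"spin":0}]' 1
python3 -c "
from h import *;st()"
```

```text
clock: 20.67
eef_pos: [593.0, 104.4, 37.8]
eef_rot: [-3.14, 0.007, 2.999]
wrist_force: [-0.6, 0.0, -0.0]
finger_gap: 89.3
clock 20.667
joints [ 0.115  0.591  1.519 -0.004  1.025 -1.312]
eef_pos [593.011 104.379  37.774]
eef_rot [-3.14   0.007  2.999]
wrist_force [-0.555  0.032 -0.003]
moment [ 0.034 -0.029 -0.02 ]
finger_gap 89.325
```

```bash
python3 -m crank '[{"offset":[0,0,0.02],"spin":0},{"offset":[0,0,0.05],"spin":0},{"offset":[0.01,0,0.085],"spin":0},{"offset":[0.02,0,0.12],"spin":0},{"offset":[0.02,-0.02,0.15],"spin":7},{"offset":[0.02,-0.04,0.185],"spin":14},{"offset":[0.02,-0.06,0.22],"spin":21},{"offset":[0.02,-0.09,0.245],"spin":28}]'
python3 -m crank '[{"offset":[0,-0.04,0],"spin":7},{"offset":[0,-0.08,0],"spin":14},{"offset":[0,-0.12,0],"spin":21},{"offset":[0,-0.14,0],"spin":28},{"offset":[0,-0.14,0],"spin":35},{"offset":[0,-0.14,0],"spin":38},{"offset":[0,-0.14,0],"spin":38},{"offset":[0,-0.14,0],"spin":38}]'
python3 - <<'E'
from h import *
st()
a=manip.camera("top");b=manip.camera("side")
cv2.imwrite("pics/p3.png",np.hstack([cv2.resize(a["pixels"][165:265,235:305,::-1],(420,600),interpolation=cv2.INTER_CUBIC),cv2.resize(b["pixels"][135:225,255:312,::-1],(380,600),interpolation=cv2.INTER_CUBIC)]))
for n,p in(("top",a),("side",b)):
  for k in("knob_grip","clutch_knob"):
    for r in manip.search_frame(p,k)[:1]: print(n,k,r["conf"],np.round(r["location"],1),proj(p,r["location"]))
E
```

```text
clock: 21.33
eef_pos: [613.1, 14.6, 286.3]
eef_rot: [-3.139, 0.01, -2.787]
wrist_force: [0.4, -0.8, 0.3]
finger_gap: 94.0
clock: 22.0
eef_pos: [619.9, -37.6, 280.1]
eef_rot: [-3.104, -0.035, -2.255]
wrist_force: [-0.1, -1.0, 0.6]
finger_gap: 93.7
clock 22.0
joints [-0.098  0.417  1.193 -0.05   1.52  -2.554]
eef_pos [619.876 -37.564 280.136]
eef_rot [-3.104 -0.035 -2.255]
wrist_force [-0.128 -1.038  0.592]
moment [0.017 0.058 0.034]
finger_gap 93.723
top knob_grip 0.69 [520.4 114.6 215. ] [257.52446888 214.76569866]
top clutch_knob 0.58 [515.2 121.9 217.9] [254.81729599 216.41842339]
side knob_grip 0.16 [477.5 110.3  35.1] [278.09693811 196.24844524]
side clutch_knob 0.54 [513.5 105.9 210.5] [283.73192864 149.71626196]
```

View pics/p3.png

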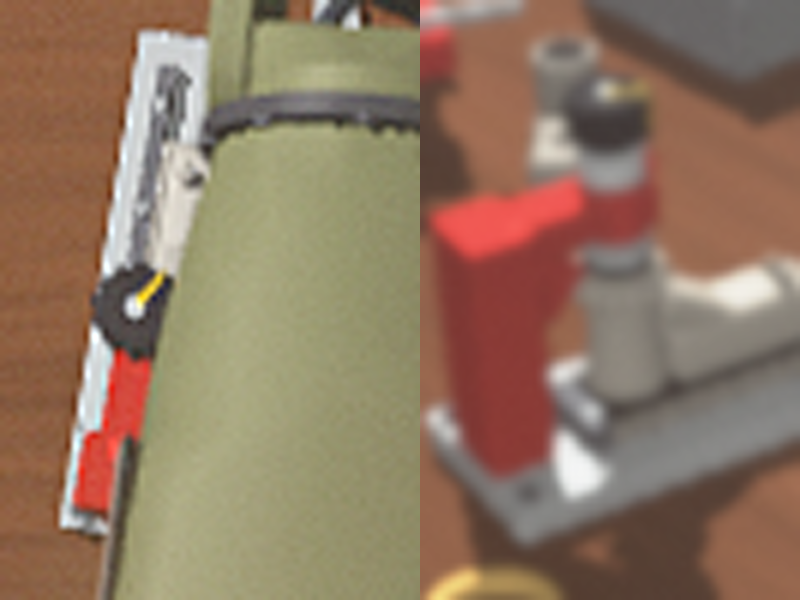

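The knob is at about (257,216) in the top view, and in the side view the plinth's heel sits against the stop. Joint 6 reached its range limit while I was parked to the side, which tilted the tool slightly. I'll move over the knob, where there is margin, and check.

```bash
python3 -m crank '[{"offset":[-0.02,0.03,0],"spin":-4},{"offset":[-0.04,0.06,0],"spin":-6},{"offset":[-0.06,0.09,0],"spin":-6},{"offset":[-0.08,0.12,0],"spin":-6},{"offset":[-0.102,0.153,0],"spin":-6},{"offset":[-0.102,0.153,0],"spin":-6},{"offset":[-0.102,0.153,0],"spin":-6},{"offset":[-0.102,0.153,0],"spin":-6}]'
python3 -c "
from h import *;st()"
```

```text
clock: 22.97
eef_pos: [518.3, 113.0, 280.6]
eef_rot: [-3.103, -0.035, -2.362]
wrist_force: [0.8, -0.2, -0.4]
finger_gap: 94.2
clock 22.967
joints [ 0.172  0.215  1.454 -0.052  1.479 -2.174]
eef_pos [518.342 113.025 280.591]
eef_rot [-3.103 -0.035 -2.362]
wrist_force [ 0.849 -0.241 -0.419]
moment [0.12  0.065 0.055]
finger_gap 94.155
```

```bash
python3 -m crank '[{"offset":[-0.001,0.001,-0.02],"spin":0},{"offset":[-0.001,0.001,-0.05],"spin":0},{"offset":[-0.001,0.001,-0.075],"spin":0},{"offset":[-0.001,0.001,-0.09],"spin":0},{"offset":[-0.001,0.001,-0.1],"spin":0},{"offset":[-0.001,0.001,-0.104],"spin":0},{"offset":[-0.001,0.001,-0.104],"spin":0},{"offset":[-0.001,0.001,-0.104],"spin":0}]'
python3 - <<'E'
from h import *
st()
b=manip.camera("side")
cv2.imwrite("pics/k1.png",cv2.resize(b["pixels"][110:210,245:345,::-1],(600,600),interpolation=cv2.INTER_CUBIC))
E
```

```text
clock: 23.63
eef_pos: [517.9, 113.7, 177.4]
eef_rot: [-3.103, -0.034, -2.363]
wrist_force: [-0.8, 0.9, 0.6]
finger_gap: 94.1
clock 23.633
joints [ 0.173  0.286  1.606 -0.054  1.255 -2.16 ]
eef_pos [517.942 113.683 177.419]
eef_rot [-3.103 -0.034 -2.363]
wrist_force [-0.754  0.901  0.597]
moment [0.059 0.026 0.025]
finger_gap 94.129
```

View pics/k1.png

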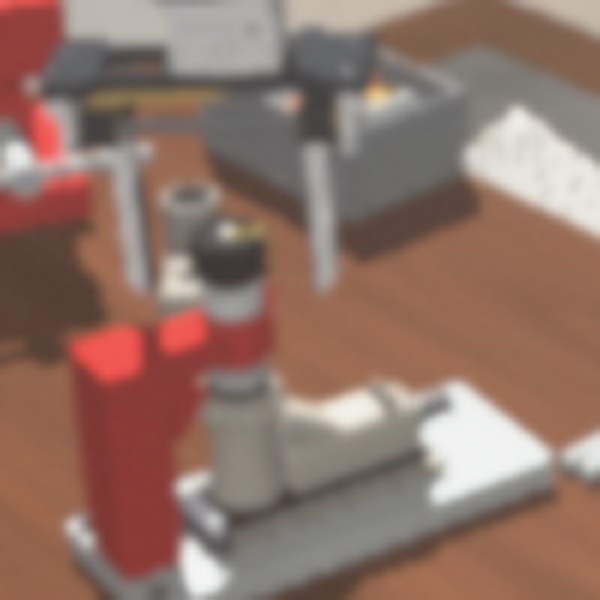

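The fingers straddle the black knob (crop (230,250)), with their tips just below it. Closing.

```bash
python3 -m crank '[{"offset":[0,0,0],"spin":0},{"offset":[0,0,0],"spin":0},{"offset":[0,0,0],"spin":0},{"offset":[0,0,0],"spin":0},{"offset":[0,0,0],"spin":0},{"offset":[0,0,0],"spin":0},{"offset":[0,0,0],"spin":0},{"offset":[0,0,0],"spin":0}]' 0 40
python3 -c "
from h import *;st()"
python3 -m crank '[{"offset":[0,0,0],"spin":-2},{"offset":[0,0,0],"spin":-4},{"offset":[0,0,0],"spin":-6},{"offset":[0,0,0],"spin":-8},{"offset":[0,0,0],"spin":-10},{"offset":[0,0,0],"spin":-12},{"offset":[0,0,0],"spin":-12},{"offset":[0,0,0],"spin":-12}]'
python3 -c "
from h import *;st()"
```

```text
clock: 24.35
eef_pos: [518.0, 113.9, 177.7]
eef_rot: [-3.103, -0.034, -2.363]
wrist_force: [0.0, 0.6, 0.3]
finger_gap: 43.8
clock 24.35
joints [ 0.174  0.286  1.606 -0.054  1.255 -2.16 ]
eef_pos [517.967 113.872 177.682]
eef_rot [-3.103 -0.034 -2.363]
wrist_force [0.036 0.645 0.342]
moment [0.217 0.098 0.032]
finger_gap 43.768
clock: 25.02
eef_pos: [516.9, 114.5, 177.5]
eef_rot: [-3.105, -0.036, -2.572]
wrist_force: [-8.5, 4.3, 2.2]
finger_gap: 40.6
clock 25.017
joints [ 0.173  0.292  1.599 -0.05   1.27  -1.952]
eef_pos [516.928 114.548 177.535]
eef_rot [-3.105 -0.036 -2.572]
wrist_force [-8.479  4.264  2.18 ]
moment [ 1.049  1.601 -0.157]
finger_gap 40.598
```

```bash
cat >> h.py <<'E'
def yel():
    b=manip.camera("side");i=b["pixels"].astype(int)[138:160,268:300]
    w=np.clip(np.minimum(i[...,0],i[...,1])-i[...,2]-35,0,None)*(abs(i[...,0]-i[...,1])<70)
    v,u=np.mgrid[138:160,268:300]
    print("yellow",w.sum(),(w*u).sum()/max(w.sum(),1),(w*v).sum()/max(w.sum(),1))
def q():
    s=manip.read_state();print("yaw %.3f"%s["eef_rot"][2],"M",np.round(s["moment"],3),"F",np.round(s["wrist_force"],1),"gap %.1f t6 %.3f"%(s["finger_gap"],s["effort"][5]),np.round(s["eef_pos"],1),"q6 %.2f"%s["joints"][5])
E
python3 -c "
from h import *;yel();q();q()"
python3 -m crank '[{"offset":[0,0,0],"spin":-2},{"offset":[0,0,0],"spin":-4},{"offset":[0,0,0],"spin":-6},{"offset":[0,0,0],"spin":-8},{"offset":[0,0,0],"spin":-10},{"offset":[0,0,0],"spin":-12},{"offset":[0,0,0],"spin":-12},{"offset":[0,0,0],"spin":-12}]'
python3 -c "
from h import *;q();yel()"
```

```text
yellow 54 285.05555555555554 148.24074074074073
yaw -2.572 M [ 0.99   1.601 -0.22 ] F [-8.3  4.1  3.6] gap 40.9 t6 -0.044 [516.9 114.6 177.5] q6 -1.95
yaw -2.572 M [ 0.99   1.601 -0.22 ] F [-8.3  4.1  3.6] gap 40.9 t6 -0.044 [516.9 114.6 177.5] q6 -1.95
clock: 25.73
eef_pos: [516.6, 114.7, 177.6]
eef_rot: [-3.105, -0.036, -2.781]
wrist_force: [-4.5, 1.2, 3.2]
finger_gap: 40.6
yaw -2.781 M [ 0.332  0.851 -0.154] F [-4.5  1.2  3.2] gap 40.6 t6 0.109 [516.6 114.7 177.6] q6 -1.75
yellow 39 284.2564102564103 148.28205128205127
```

```bash
python3 -m crank '[{"offset":[0,0,0],"spin":-3},{"offset":[0,0,0],"spin":-6},{"offset":[0,0,0],"spin":-9},{"offset":[0,0,0],"spin":-12},{"offset":[0,0,0],"spin":-15},{"offset":[0,0,0],"spin":-18},{"offset":[0,0,0],"spin":-18},{"offset":[0,0,0],"spin":-18}]'
python3 -c "
from h import *;q();yel()
b=manip.camera('side')
for a in(-42,-54,-66,-84): print(a,proj(b,(517.5+12*np.cos(np.radians(a)),115+12*np.sin(np.radians(a)),209)))
i=cv2.resize(b['pixels'][130:170,262:305,::-1],None,fx=14,fy=14,interpolation=cv2.INTER_CUBIC);cv2.imwrite('pics/k2.png',i)"
```

```text
clock: 26.45
eef_pos: [516.4, 114.7, 177.6]
eef_rot: [-3.106, -0.037, -3.094]
wrist_force: [-4.9, 1.8, 3.3]
finger_gap: 40.4
yaw -3.094 M [ 0.318  0.82  -0.249] F [-4.9  1.8  3.3] gap 40.4 t6 0.020 [516.4 114.7 177.6] q6 -1.44
yellow 0 0.0 0.0
-42 [286.58630882 148.73853826]
-54 [286.45996717 149.0915257 ]
-66 [286.18330029 149.43208281]
-84 [285.5134967  149.88695158]
```

View pics/k2.png

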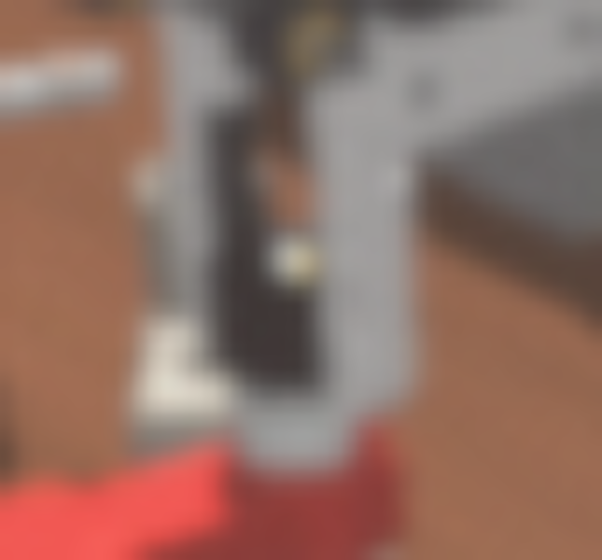

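```bash
cat >> h.py <<'E'
def tq():
    s=manip.read_state();F=np.array(s["wrist_force"]);M=np.array(s["moment"])
    from scipy.spatial.transform import Rotation as Ro
    r=.167*Ro.from_euler("xyz",s["eef_rot"]).as_matrix()[:,2]
    print("yaw %.3f q6 %.2f T %.3f Mz %.3f F"%(s["eef_rot"][2],s["joints"][5],(M-np.cross(r,F))[2],M[2]),np.round(F,1),"gap %.1f t6 %.3f"%(s["finger_gap"],s["effort"][5]))
E
python3 -m crank '[{"offset":[0,0,0],"spin":-2},{"offset":[0,0,0],"spin":-4},{"offset":[0,0,0],"spin":-6},{"offset":[0,0,0],"spin":-8},{"offset":[0,0,0],"spin":-10},{"offset":[0,0,0],"spin":-12},{"offset":[0,0,0],"spin":-14},{"offset":[0,0,0],"spin":-16}]'
python3 -c "
from h import *;tq()"
python3 -m crank '[{"offset":[0,0,0],"spin":-2},{"offset":[0,0,0],"spin":-4},{"offset":[0,0,0],"spin":-6},{"offset":[0,0,0],"spin":-8},{"offset":[0,0,0],"spin":-10},{"offset":[0,0,0],"spin":-12},{"offset":[0,0,0],"spin":-14},{"offset":[0,0,0],"spin":-16}]'
python3 -c "
from h import *;tq()"
```

```text
clock: 27.22
eef_pos: [516.2, 114.9, 177.6]
eef_rot: [-3.106, -0.037, 2.91]
wrist_force: [-4.6, 1.2, 2.8]
finger_gap: 40.5
yaw 2.910 q6 -1.17 T 0.204 Mz 0.175 F [-4.6  1.2  2.8] gap 40.5 t6 -0.645
clock: 27.88
eef_pos: [516.0, 115.1, 177.6]
eef_rot: [-3.106, -0.038, 2.63]
wrist_force: [-3.7, 1.4, 2.6]
finger_gap: 40.8
yaw 2.630 q6 -0.91 T 0.221 Mz 0.202 F [-3.7  1.4  2.6] gap 40.8 t6 -0.642
```

```bash
python3 -m crank '[{"offset":[0,0,0],"spin":-2},{"offset":[0,0,0],"spin":-4},{"offset":[0,0,0],"spin":-6},{"offset":[0,0,0],"spin":-8},{"offset":[0,0,0],"spin":-10},{"offset":[0,0,0],"spin":-12},{"offset":[0,0,0],"spin":-13},{"offset":[0,0,0],"spin":-14}]' >/dev/null
python3 -c "
from h import *;tq()"
python3 -m crank '[{"offset":[0,0,0],"spin":-1},{"offset":[0,0,0],"spin":-2},{"offset":[0,0,0],"spin":-3},{"offset":[0,0,0],"spin":-4},{"offset":[0,0,0],"spin":-5},{"offset":[0,0,0],"spin":-6},{"offset":[0,0,0],"spin":-7},{"offset":[0,0,0],"spin":-8}]' >/dev/null
python3 -c "
from h import *;tq()"
```

```text
yaw 2.386 q6 -0.67 T 0.242 Mz 0.213 F [-4.4  3.4  1. ] gap 41.0 t6 -0.115
yaw 2.245 q6 -0.54 T 0.155 Mz 0.126 F [-3.3  3.9  2. ] gap 40.6 t6 -0.224
```

```bash
python3 -m crank '[{"offset":[0,0,0],"spin":-1},{"offset":[0,0,0],"spin":-2},{"offset":[0,0,0],"spin":-3},{"offset":[0,0,0],"spin":-4},{"offset":[0,0,0],"spin":-5},{"offset":[0,0,0],"spin":-6},{"offset":[0,0,0],"spin":-7},{"offset":[0,0,0],"spin":-8}]' >/dev/null
python3 -c "
from h import *;tq()"
python3 -m crank '[{"offset":[0,0,0],"spin":-1},{"offset":[0,0,0],"spin":-2},{"offset":[0,0,0],"spin":-3},{"offset":[0,0,0],"spin":-4},{"offset":[0,0,0],"spin":-5},{"offset":[0,0,0],"spin":-6},{"offset":[0,0,0],"spin":-7},{"offset":[0,0,0],"spin":-8}]' >/dev/null
python3 -c "
from h import *;tq()"
```

```text
yaw 2.104 q6 -0.40 T 0.230 Mz 0.205 F [-3.1  3.9  2.2] gap 40.5 t6 -0.223
yaw 1.962 q6 -0.26 T 0.247 Mz 0.225 F [-3.5  4.4  1.6] gap 40.6 t6 -0.224
```

```bash
python3 -m crank '[{"offset":[0,0,0],"spin":-1},{"offset":[0,0,0],"spin":-2},{"offset":[0,0,0],"spin":-3},{"offset":[0,0,0],"spin":-4},{"offset":[0,0,0],"spin":-5},{"offset":[0,0,0],"spin":-6},{"offset":[0,0,0],"spin":-7},{"offset":[0,0,0],"spin":-8}]' >/dev/null
python3 -c "
from h import *;tq()"
python3 -m crank '[{"offset":[0,0,0],"spin":-1},{"offset":[0,0,0],"spin":-2},{"offset":[0,0,0],"spin":-3},{"offset":[0,0,0],"spin":-4},{"offset":[0,0,0],"spin":-5},{"offset":[0,0,0],"spin":-6},{"offset":[0,0,0],"spin":-7},{"offset":[0,0,0],"spin":-8}]' >/dev/null
python3 -c "
from h import *;tq()"
```

```text
yaw 1.821 q6 -0.13 T 0.233 Mz 0.215 F [-2.6  4.2  1.6] gap 40.6 t6 -0.214
yaw 1.680 q6 0.01 T 0.240 Mz 0.223 F [-2.9  5.3  1.1] gap 40.7 t6 -0.162
```

```bash
python3 -m crank '[{"offset":[0,0,0],"spin":-1},{"offset":[0,0,0],"spin":-2},{"offset":[0,0,0],"spin":-3},{"offset":[0,0,0],"spin":-4},{"offset":[0,0,0],"spin":-5},{"offset":[0,0,0],"spin":-6},{"offset":[0,0,0],"spin":-7},{"offset":[0,0,0],"spin":-8}]' >/dev/null
python3 -c "
from h import *;tq()"
python3 -m crank '[{"offset":[0,0,0],"spin":-1},{"offset":[0,0,0],"spin":-2},{"offset":[0,0,0],"spin":-3},{"offset":[0,0,0],"spin":-4},{"offset":[0,0,0],"spin":-5},{"offset":[0,0,0],"spin":-6},{"offset":[0,0,0],"spin":-7},{"offset":[0,0,0],"spin":-8}]' >/dev/null
python3 -c "
from h import *;tq()"
```

```text
yaw 1.539 q6 0.15 T 0.304 Mz 0.297 F [-2.5  4.3  1.7] gap 40.5 t6 -0.116
yaw 1.397 q6 0.28 T 0.237 Mz 0.232 F [-2.6  5.5  0. ] gap 40.2 t6 -0.193
```

```bash
python3 -m crank '[{"offset":[0,0,0],"spin":-0.5},{"offset":[0,0,0],"spin":-1},{"offset":[0,0,0],"spin":-1.5},{"offset":[0,0,0],"spin":-2},{"offset":[0,0,0],"spin":-2.5},{"offset":[0,0,0],"spin":-3},{"offset":[0,0,0],"spin":-3.5},{"offset":[0,0,0],"spin":-4}]' >/dev/null
python3 -c "
from h import *;tq()"
python3 -m crank '[{"offset":[0,0,0],"spin":-0.5},{"offset":[0,0,0],"spin":-1},{"offset":[0,0,0],"spin":-1.5},{"offset":[0,0,0],"spin":-2},{"offset":[0,0,0],"spin":-2.5},{"offset":[0,0,0],"spin":-3},{"offset":[0,0,0],"spin":-3.5},{"offset":[0,0,0],"spin":-4}]'
python3 -c "
from h import *;tq()"
```

```text
yaw 1.326 q6 0.35 T 0.212 Mz 0.218 F [-3.   4.5  0.7] gap 40.1 t6 0.011
clock: 34.55
eef_pos: [516.2, 116.2, 177.6]
eef_rot: [-3.107, -0.04, 1.256]
wrist_force: [-2.9, 4.1, 1.0]
finger_gap: 40.7
yaw 1.256 q6 0.42 T 0.217 Mz 0.227 F [-2.9  4.1  1. ] gap 40.7 t6 0.004
```

```bash
python3 -m crank '[{"offset":[0,0,0],"spin":-0.5},{"offset":[0,0,0],"spin":-1},{"offset":[0,0,0],"spin":-1.5},{"offset":[0,0,0],"spin":-2},{"offset":[0,0,0],"spin":-2.5},{"offset":[0,0,0],"spin":-3},{"offset":[0,0,0],"spin":-3.5},{"offset":[0,0,0],"spin":-4}]' >/dev/null
python3 -c "
from h import *;tq()"
python3 -m crank '[{"offset":[0,0,0],"spin":-0.5},{"offset":[0,0,0],"spin":-1},{"offset":[0,0,0],"spin":-1.5},{"offset":[0,0,0],"spin":-2},{"offset":[0,0,0],"spin":-2.5},{"offset":[0,0,0],"spin":-3},{"offset":[0,0,0],"spin":-3.5},{"offset":[0,0,0],"spin":-4}]' >/dev/null
python3 -c "
from h import *;tq()"
```

```text
yaw 1.185 q6 0.49 T 0.337 Mz 0.342 F [-2.4  5.2  1.2] gap 40.4 t6 0.097
yaw 1.114 q6 0.56 T 0.230 Mz 0.236 F [-2.1  5.3  0.8] gap 40.5 t6 0.033
```

The torque signals show a sawtooth. Wrist T and joint-6 effort rose from yaw 1.82, peaked at 1.54, dropped, then peaked again at 1.185 (0.35 rad later) and dropped. That is two clicks, so I stop turning and release.

```bash
python3 -m crank '[{"offset":[0,0,0],"spin":0},{"offset":[0,0,0],"spin":0},{"offset":[0,0,0],"spin":0},{"offset":[0,0,0],"spin":0},{"offset":[0,0,0],"spin":0},{"offset":[0,0,0],"spin":0},{"offset":[0,0,0],"spin":0},{"offset":[0,0,0],"spin":0}]' 1
python3 -m crank '[{"offset":[0,0,0.005],"spin":0},{"offset":[0,0,0.02],"spin":0},{"offset":[0,0,0.04],"spin":0},{"offset":[0,0,0.06],"spin":0},{"offset":[0,0,0.09],"spin":0},{"offset":[0,0,0.11],"spin":0},{"offset":[0,0,0.12],"spin":0},{"offset":[0,0,0.12],"spin":0}]'
python3 -m crank '[{"offset":[0,-0.03,0],"spin":0},{"offset":[0,-0.07,0],"spin":0},{"offset":[0,-0.11,0],"spin":0},{"offset":[0,-0.15,0],"spin":0},{"offset":[0,-0.19,0],"spin":0},{"offset":[0,-0.23,0],"spin":0},{"offset":[0,-0.25,0],"spin":0},{"offset":[0,-0.25,0],"spin":0}]'
python3 - <<'E'
from h import *
q()
a=manip.camera("top");b=manip.camera("side")
cv2.imwrite("pics/end.png",np.hstack([cv2.resize(a["pixels"][155:265,235:308,::-1],(398,600),interpolation=cv2.INTER_CUBIC),cv2.resize(b["pixels"][130:220,255:315,::-1],(400,600),interpolation=cv2.INTER_CUBIC)]))
for n in("rosette","snips","shoe","driver","mallet","wax_jar","bezel"):
  for p in(a,b):
    for r in manip.search_frame(p,n)[:1]: print(n,round(r["conf"],2),np.round(r["location"]))
E
```

```text
clock: 36.55
eef_pos: [516.4, 116.2, 177.6]
eef_rot: [-3.107, -0.04, 1.114]
wrist_force: [-0.5, -0.9, -0.2]
finger_gap: 90.5
clock: 37.22
eef_pos: [516.9, 116.3, 299.7]
eef_rot: [-3.11, -0.042, 1.114]
wrist_force: [0.1, 0.7, -0.6]
finger_gap: 94.2
clock: 37.88
eef_pos: [516.2, -137.2, 297.6]
eef_rot: [-3.108, -0.041, 1.11]
wrist_force: [0.0, 0.9, -0.5]
finger_gap: 93.8
yaw 1.110 M [-0.092  0.06  -0.027] F [ 0.   0.9 -0.5] gap 93.8 t6 -0.908 [ 516.2 -137.2  297.6] q6 0.11
rosette 0.86 [ 748. -271.   13.]
rosette 0.73 [ 704. -262.   12.]
snips 0.93 [809.  34.  15.]
snips 0.73 [810.  26.  15.]
shoe 0.65 [678. 392.  32.]
shoe 0.63 [680. 396.  37.]
driver 0.59 [296. 182.  28.]
mallet 0.73 [305. 198.  24.]
mallet 0.93 [ 581. -500.   28.]
wax_jar 0.62 [480. 400.  51.]
bezel 0.51 [374.  43.  11.]
bezel 0.65 [361.  29.  12.]
```

View pics/end.png

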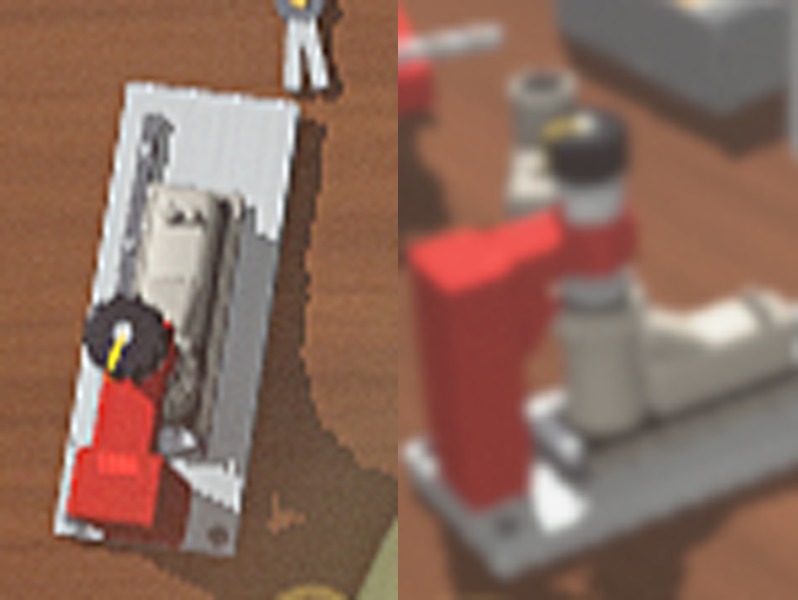

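The knob's yellow mark has turned about 157°, against 161° of hand rotation, so the grip did not slip. The boot lies parallel to the fence with its heel at the stop and the pad on the cuff. The arm is clear, so I'm handing in.

```bash
python3 -c "
from h import *;print(manip.sign_off())"
```

```text
the job is handed in; nothing more can be done
None
```

The boot is clamped in the press, toe to the open end, and I handed the job in at about 38 s, after what I read as the second click. The hand-in gives no verdict.

**Placing:** I set the boot on the bed and slid it in. I then eased it against the end stop and side fence, with about 9 N at most measured at the wrist. A small test twist against the fence let me match the boot's angle to it before letting go.

**Tightening:** I turned the knob clockwise about 2.8 rad in one grasp. The torque ran at about 0.2 N m, peaked near 0.30 and dropped, then peaked at 0.34 about 0.35 rad later and dropped again. I stopped there and let go.

**Last checks that agreed:**
- The knob's mark turned about 157°, against 161° for the hand, so the grip did not slip.
- The heel looks to be against the stop, the plinth lies parallel to the fence, and the pad is on the cuff.
- The forces on the robot are near zero and the arm is clear.
- In at least one camera view, each bystander was found within about 5 mm of where it started.

**Disagreements and doubts:**
- **Click count:** it rests on noisy torque readings taken every 4 to 8°, not on seeing the clutch slip.
- **Joint 6:** it reached its range limit (it read -2.554, limit -2.55) while I moved aside before the knob grasp. That left the tool tilted about 3° while it turned the knob.
- **Rosette and mallet:** in the last top view the rosette was reported about 40 mm off, probably because the arm partly hid it, and the mallet was reported at the driver's place. In the side view both were where they started.

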